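# Load the test magazine from the cooling rack in reverse order

## Task

The covers in the aluminium cooling rack bear no marks, only their order tells them apart, and the tester empties its black magazine from the plain end. Move all four covers, each on its long edge and fully down in a groove, into the magazine's four white guides in reverse order: the cover nearest the finger-pull end of the cooling rack goes into the guide farthest from the magazine's finger-pull end, the next one beside it, and so on. One guide of the cooling rack, anywhere in the row, is empty: skip it and leave no gap.

Things in the scene. Friction and masses are not known exactly. Their poses are not given: they have to be found in the camera images.
- cooling_rack: Aluminium base, 94 mm wide (x), 208 mm long (y), top at 6 mm, fixed on the bench; five aluminium card guides stand in a row along its y at y = +66, +26, -14, -54, -94 mm. Origin: middle of length and width, bench height. Its +y end is the pull end: a narrower tongue, 28 mm long, with a finger slot through it; the -y end is plain. Side rails reach 10 mm high.
- test_magazine: Black plastic base, 94 mm wide (x), 168 mm long (y), top at 6 mm, fixed; four empty white card guides, shaped like those of the cooling rack, at x = 0, y = +46, +6, -34, -74 mm. Origin: middle of length and width, bench height. Its +y end is the pull end with the slotted tongue; the -y end is plain. A cover seated in a guide has its centre 37 mm above the bench.
- cover_1_center (a point): Centre of a black moulded bar 66 x 22 x 7 mm, 14 to 25 g, standing on a long narrow edge in guide_1. Own y: its length (across the row); x: its height (vertical); z: its thickness. Seated, its edges are 26 and 48 mm above the bench. Grip it across the thickness at mid-length: the middle 40 mm is free beside it down to 13 mm above the bench; a neighbour's face is 33 mm away.
- cover_2_center (a point): Centre of a black moulded bar 66 x 22 x 7 mm, 14 to 25 g, standing on a long narrow edge in guide_2. Own y: its length (across the row); x: its height (vertical); z: its thickness. Seated, its edges are 26 and 48 mm above the bench. Grip it across the thickness at mid-length: the middle 40 mm is free beside it down to 13 mm above the bench; a neighbour's face is 33 mm away.
- cover_3_center (a point): Centre of a dark grey moulded bar 66 x 22 x 7 mm, 14 to 25 g, standing on a long narrow edge in guide_3. Own y: its length (across the row); x: its height (vertical); z: its thickness. Seated, its edges are 26 and 48 mm above the bench. Grip it across the thickness at mid-length: the middle 40 mm is free beside it down to 13 mm above the bench; a neighbour's face is 33 mm away.
- cover_4_center (a point): Centre of a dark grey moulded bar 66 x 22 x 7 mm, 14 to 25 g, standing on a long narrow edge in guide_4. Own y: its length (across the row); x: its height (vertical); z: its thickness. Seated, its edges are 26 and 48 mm above the bench. Grip it across the thickness at mid-length: the middle 40 mm is free beside it down to 13 mm above the bench; a neighbour's face is 33 mm away.
- guide_1: The guide that holds cover 1 at the start; its place in the row varies (a fifth, empty guide is not listed). Origin: its middle, 6 mm above the bench; x along the groove, y toward the pull end. Two grooved posts, 20 to 42 mm either side of the middle; 5 mm end play each way. Groove 12 mm wide from its floor, 26 mm above the bench, to 43 mm; flared mouth 20 mm wide at 50 mm. Fixed.
- guide_2: The guide that holds cover 2 at the start; its place in the row varies (a fifth, empty guide is not listed). Origin: its middle, 6 mm above the bench; x along the groove, y toward the pull end. Two grooved posts, 20 to 42 mm either side of the middle; 5 mm end play each way. Groove 12 mm wide from its floor, 26 mm above the bench, to 43 mm; flared mouth 20 mm wide at 50 mm. Fixed.
- guide_3: The guide that holds cover 3 at the start; its place in the row varies (a fifth, empty guide is not listed). Origin: its middle, 6 mm above the bench; x along the groove, y toward the pull end. Two grooved posts, 20 to 42 mm either side of the middle; 5 mm end play each way. Groove 12 mm wide from its floor, 26 mm above the bench, to 43 mm; flared mouth 20 mm wide at 50 mm. Fixed.
- guide_4: The guide that holds cover 4 at the start; its place in the row varies (a fifth, empty guide is not listed). Origin: its middle, 6 mm above the bench; x along the groove, y toward the pull end. Two grooved posts, 20 to 42 mm either side of the middle; 5 mm end play each way. Groove 12 mm wide from its floor, 26 mm above the bench, to 43 mm; flared mouth 20 mm wide at 50 mm. Fixed.
Mind the look-alikes: they are no part of the job. What is shaped like the part that bears cover_2_center but turquoise is not meant.

How it is judged:
At the end, for the whole second after the job is handed in: All four covers stand released and at rest in the magazine in reverse order: centre within 8 mm along the row and 9 mm across it of the guide's middle, 32 to 42 mm above the bench, on the long edge (leaning under 0.4 rad, turned under 0.2 rad from the groove) (((y of each of guide_2, guide_3, guide_4 in the frame of guide_1 below 0 m and y of cover_1_center in the frame of test_magazine between -0.082 and -0.066 m) or (y of each of guide_2, guide_3 in the frame of guide_1 below 0 m and y of guide_4 in the frame of guide_1 above 0 m and y of cover_1_center in the frame of test_magazine between -0.042 and -0.026 m) or (y of each of guide_2, guide_4 in the frame of guide_1 below 0 m and y of guide_3 in the frame of guide_1 above 0 m and y of cover_1_center in the frame of test_magazine between -0.042 and -0.026 m) or (y of guide_2 in the frame of guide_1 below 0 m and y of each of guide_3, guide_4 in the frame of guide_1 above 0 m and y of cover_1_center in the frame of test_magazine between -0.002 and 0.014 m) or (y of guide_2 in the frame of guide_1 above 0 m and y of each of guide_3, guide_4 in the frame of guide_1 below 0 m and y of cover_1_center in the frame of test_magazine between -0.042 and -0.026 m) or (y of each of guide_2, guide_4 in the frame of guide_1 above 0 m and y of guide_3 in the frame of guide_1 below 0 m and y of cover_1_center in the frame of test_magazine between -0.002 and 0.014 m) or (y of each of guide_2, guide_3 in the frame of guide_1 above 0 m and y of guide_4 in the frame of guide_1 below 0 m and y of cover_1_center in the frame of test_magazine between -0.002 and 0.014 m) or (y of each of guide_2, guide_3, guide_4 in the frame of guide_1 above 0 m and y of cover_1_center in the frame of test_magazine between 0.038 and 0.054 m)) and x of cover_1_center in the frame of test_magazine between -0.009 and 0.009 m and z of cover_1_center in the frame of test_magazine between 0.032 and 0.042 m and angle between the y axis of each of cover_1_center, cover_2_center, cover_3_center, cover_4_center and the x axis of test_magazine, either way round below 0.2 rad and angle between the z axis of each of cover_1_center, cover_2_center, cover_3_center, cover_4_center and the y axis of test_magazine, either way round below 0.4 rad and linear speed of each of cover_1, cover_2, cover_3, cover_4 below 0.02 m/s and ((y of each of guide_1, guide_3, guide_4 in the frame of guide_2 below 0 m and y of cover_2_center in the frame of test_magazine between -0.082 and -0.066 m) or (y of each of guide_1, guide_3 in the frame of guide_2 below 0 m and y of guide_4 in the frame of guide_2 above 0 m and y of cover_2_center in the frame of test_magazine between -0.042 and -0.026 m) or (y of each of guide_1, guide_4 in the frame of guide_2 below 0 m and y of guide_3 in the frame of guide_2 above 0 m and y of cover_2_center in the frame of test_magazine between -0.042 and -0.026 m) or (y of guide_1 in the frame of guide_2 below 0 m and y of each of guide_3, guide_4 in the frame of guide_2 above 0 m and y of cover_2_center in the frame of test_magazine between -0.002 and 0.014 m) or (y of guide_1 in the frame of guide_2 above 0 m and y of each of guide_3, guide_4 in the frame of guide_2 below 0 m and y of cover_2_center in the frame of test_magazine between -0.042 and -0.026 m) or (y of each of guide_1, guide_4 in the frame of guide_2 above 0 m and y of guide_3 in the frame of guide_2 below 0 m and y of cover_2_center in the frame of test_magazine between -0.002 and 0.014 m) or (y of each of guide_1, guide_3 in the frame of guide_2 above 0 m and y of guide_4 in the frame of guide_2 below 0 m and y of cover_2_center in the frame of test_magazine between -0.002 and 0.014 m) or (y of each of guide_1, guide_3, guide_4 in the frame of guide_2 above 0 m and y of cover_2_center in the frame of test_magazine between 0.038 and 0.054 m)) and x of cover_2_center in the frame of test_magazine between -0.009 and 0.009 m and z of cover_2_center in the frame of test_magazine between 0.032 and 0.042 m and ((y of each of guide_1, guide_2, guide_4 in the frame of guide_3 below 0 m and y of cover_3_center in the frame of test_magazine between -0.082 and -0.066 m) or (y of each of guide_1, guide_2 in the frame of guide_3 below 0 m and y of guide_4 in the frame of guide_3 above 0 m and y of cover_3_center in the frame of test_magazine between -0.042 and -0.026 m) or (y of each of guide_1, guide_4 in the frame of guide_3 below 0 m and y of guide_2 in the frame of guide_3 above 0 m and y of cover_3_center in the frame of test_magazine between -0.042 and -0.026 m) or (y of guide_1 in the frame of guide_3 below 0 m and y of each of guide_2, guide_4 in the frame of guide_3 above 0 m and y of cover_3_center in the frame of test_magazine between -0.002 and 0.014 m) or (y of guide_1 in the frame of guide_3 above 0 m and y of each of guide_2, guide_4 in the frame of guide_3 below 0 m and y of cover_3_center in the frame of test_magazine between -0.042 and -0.026 m) or (y of each of guide_1, guide_4 in the frame of guide_3 above 0 m and y of guide_2 in the frame of guide_3 below 0 m and y of cover_3_center in the frame of test_magazine between -0.002 and 0.014 m) or (y of each of guide_1, guide_2 in the frame of guide_3 above 0 m and y of guide_4 in the frame of guide_3 below 0 m and y of cover_3_center in the frame of test_magazine between -0.002 and 0.014 m) or (y of each of guide_1, guide_2, guide_4 in the frame of guide_3 above 0 m and y of cover_3_center in the frame of test_magazine between 0.038 and 0.054 m)) and x of cover_3_center in the frame of test_magazine between -0.009 and 0.009 m and z of cover_3_center in the frame of test_magazine between 0.032 and 0.042 m and ((y of each of guide_1, guide_2, guide_3 in the frame of guide_4 below 0 m and y of cover_4_center in the frame of test_magazine between -0.082 and -0.066 m) or (y of each of guide_1, guide_2 in the frame of guide_4 below 0 m and y of guide_3 in the frame of guide_4 above 0 m and y of cover_4_center in the frame of test_magazine between -0.042 and -0.026 m) or (y of each of guide_1, guide_3 in the frame of guide_4 below 0 m and y of guide_2 in the frame of guide_4 above 0 m and y of cover_4_center in the frame of test_magazine between -0.042 and -0.026 m) or (y of guide_1 in the frame of guide_4 below 0 m and y of each of guide_2, guide_3 in the frame of guide_4 above 0 m and y of cover_4_center in the frame of test_magazine between -0.002 and 0.014 m) or (y of guide_1 in the frame of guide_4 above 0 m and y of each of guide_2, guide_3 in the frame of guide_4 below 0 m and y of cover_4_center in the frame of test_magazine between -0.042 and -0.026 m) or (y of each of guide_1, guide_3 in the frame of guide_4 above 0 m and y of guide_2 in the frame of guide_4 below 0 m and y of cover_4_center in the frame of test_magazine between -0.002 and 0.014 m) or (y of each of guide_1, guide_2 in the frame of guide_4 above 0 m and y of guide_3 in the frame of guide_4 below 0 m and y of cover_4_center in the frame of test_magazine between -0.002 and 0.014 m) or (y of each of guide_1, guide_2, guide_3 in the frame of guide_4 above 0 m and y of cover_4_center in the frame of test_magazine between 0.038 and 0.054 m)) and x of cover_4_center in the frame of test_magazine between -0.009 and 0.009 m and z of cover_4_center in the frame of test_magazine between 0.032 and 0.042 m); the robot touches nothing.
It also fails if it takes over 102 s, if anything falls off the work surface, if the arm or the gripper's body presses on something with over 40 N, if the wrist force passes 120 N, or if a joint passes its speed limit or range.

## Robot

A 6-joint arm with a two-finger parallel gripper is mounted at the origin on a cart in front of the work surface, level with it; the furniture and walls round the work are solid. World frame = base frame: x ahead of the robot, y to its left, z up, the work surface at z = 0. Lengths are in m, angles in rad, forces in N, time in s.
With the tool pointing down it reaches from about 0.35 to 0.975 m from the base axis. Payload 4.9 kg.
Tool frame: the origin (TCP) lies on the mounting face of the last link; the fingertips stand 173 mm ahead of it and the grasp point (between the pads) lies 155 mm ahead of it; z points along the fingers, y is the direction in which the jaws open and shut (so a half turn about z gives the same grasp; the last joint's range is limited). The gripper opens to 85 mm and grips with 20 to 120 N. Pads are 22 mm wide; open, the fingers measure 114 mm over their backs; the gripper's body (76 mm by 85 mm) begins 54 mm behind the grasp point. The pads swing forward as they close: fully open they stand 13 mm farther back than shut.
Start: joints at [-1.297, 0.053, 1.613, -0, 1.476, -0.119], TCP at [0.239, -0.577, 0.405] pointing down, gripper open.
Joint ranges: [-3.01, 3.01], [-1.01, 2.22], [0.06, 2.58], [-1.02, 4.17], [0.09, 2.62], [-3.14, 3.14]. Speed limits (rad/s): [2.57, 2.57, 3.14, 3.14, 3.14, 3.14].

## Interface

Orientations are given as a unit quaternion [w, x, y, z].
In Python, from plant import manip gives the robot as it stands.
- The arm moves only by the tool play_rows, never from a script. Its argument "increments" is a list of rows, each an object with "offset": the shift along the tool's x, y, z in mm, a list of three; "twist": the turn about the tool's z in rad; "grip": the opening, from 0 (shut) to 1 (fully open). In form: [{"offset": [dx, dy, dz], "twist": twist, "grip": grip}, ...]. A call has 1 to 5 rows; each row is the pose to reach, as a shift and turn from the pose commanded when the call began, along the tool's axes at that moment; what a row does not reach only later rows make up. A row lasts 1/12 s, in which the tool goes at most 41.7 mm and 7.16 degrees, less where a joint would pass 70% of its speed; a pose out of reach is approached as far as the arm can. A call with a gripper value outside its range is refused whole. The fingers move at their own pace and stop on an object; the grip force is fixed at half the most. Time passes only in rows, so rows that repeat a pose let the fingers close. It gives the time, the measured TCP pose, the force and the opening at its end, in the units of the state.
- manip.state(): the state, without advancing time (a new reading comes with each control period).
- manip.grab_frame(name): name is "side" or "top" or "wrist"; returns the picture (480x640x3 uint8, blue, green, red); there is no depth.
- manip.get_calibration(name): a dict with "fx", "fy", "cx", "cy" (pixels), "T" (4x4, takes a point from camera to world coordinates). Camera axes: x right, y down, z forward; pixel columns grow to the right and rows downward; lengths in m; the calibration is good to about 2 mm. A picture is of the moment at which its call begins: read the wrist's pose just before it. get_calibration takes no time and is no camera call; for the wrist camera it gives the pose at the moment of the call.
- manip.job_done(): hands the job in, once; it reports no verdict.
Trained networks look in the newest picture that a camera, given by its name, has taken for a name from the list of things; names that differ only in an ending like _2 or _b are one class to them, and where a whole thing is asked for, a point or a joint stands for the part that bears it (a point fixed in the world has none). Each returns a list of dicts, best first, with "p" (0 to 1); they miss things now and then, are a little off and sometimes report something else, mostly with a low value. They report only what shows in the picture. A call takes as long as a camera call. They do not tell look-alikes from the thing itself.
- manip.boxes_of(query, camera): "xyz" ([x, y, z] in m, in the coordinates of the camera as it stood for that picture, good to about 4 mm: the middle of the surface that is visible of it).
- manip.tip_of(query, camera): "xyz" ([x, y, z] in m, in the coordinates of the camera as it stood for that picture, good to about 4 mm: a listed point, or the origin of a listed thing).
The state is a dict: "time": time; "joint_pos": joint angles; "joint_vel": joint speeds; "joint_efforts": joint torques, N m; "tool_pos": TCP position; "tool_rot": TCP orientation; "contact_force": force on the tool from outside, world axes, zero at the start; "ft_torque": the same for the moment, N m; "gripper_width": opening from 0.0 (shut) to 1.0 (fully open).
Only numpy, scipy, OpenCV 4.12 (cv2) and the standard library are available. Lean on these libraries where they do the work, as an engineer would, in place of code of your own. Each camera call takes 0.05 s, during which the arm holds its last target. There are 200 camera calls.

## Working session

There is one attempt and no reset: what is moved stays moved. The work goes in short steps, Python scripts to look and compute and a tool call to move; the robot and the scene stay as the last step left them, time stands still between calls to the robot, and variables do not carry over. Pictures are saved under pics/ and viewed, about 12 in all and at most 16, crops included, and the job is handed in when it is done.

Besides the shell and the picture viewer there is one more tool, called by a JSON object that holds its "name" and its "arguments". play_rows: Moves the arm, as the interface text tells. Its arguments: {"type":"object","properties":{"increments":{"type":"array"}},"required":["increments"]}

```bash
mkdir -p pics; ls; cat > h.py <<'E'
import numpy as np, cv2
from plant import manip
from scipy.spatial.transform import Rotation as R
def snap(c,fn=None):
    T=np.array(manip.get_calibration(c)["T"]); im=manip.grab_frame(c)
    if fn: cv2.imwrite("pics/"+fn,im)
    return im,T
def find(q,c,T,f="tip_of"):
    return [(round(d["p"],2),(T[:3,:3]@d["xyz"]+T[:3,3]).round(4).tolist()) for d in getattr(manip,f)(q,c)]
def toworld_plane(c,T,u,v,z):
    k=manip.get_calibration(c); d=T[:3,:3]@np.array([(u-k["cx"])/k["fx"],(v-k["cy"])/k["fy"],1]); o=T[:3,3]
    return o+d*(z-o[2])/d[2]
def proj(c,T,p):
    k=manip.get_calibration(c); q=T[:3,:3].T@(np.array(p)-T[:3,3]); return [k["fx"]*q[0]/q[2]+k["cx"],k["fy"]*q[1]/q[2]+k["cy"]]
E
python3 - <<'E'
from h import *
s=manip.state(); print(s["tool_pos"],s["tool_rot"],s["gripper_width"])
ims=[]
for c in("top","side"):
    im,T=snap(c,c+"0.png"); print(c,T.round(3).tolist())
    for q in("cooling_rack","test_magazine","cover_1_center","guide_1"): print(q,find(q,c,T))
E
```

```text
pics
[ 0.23916154 -0.57712629  0.40342794] [-1.07067702e-03  9.80772542e-01  1.95151396e-01 -8.48569584e-05] 1.001376133320511
top [[-0.025, -0.995, 0.097, 0.396], [-0.999, 0.027, 0.02, -0.203], [-0.022, -0.097, -0.995, 1.119], [0.0, 0.0, 0.0, 1.0]]
cooling_rack [(0.59, [0.4996, -0.3268, -0.0022])]
test_magazine [(0.59, [0.5609, -0.0935, -0.0013]), (0.25, [0.5109, -0.3195, 0.0073])]
cover_1_center [(0.45, [0.5108, -0.3145, 0.0417])]
guide_1 [(0.87, [0.5657, -0.2624, 0.0106]), (0.79, [0.4516, -0.3692, 0.0022]), (0.74, [0.4825, -0.3408, 0.0087]), (0.66, [0.5106, -0.3167, 0.0044])]
side [[0.919, -0.271, 0.288, 0.228], [-0.395, -0.638, 0.661, -0.799], [0.005, -0.721, -0.693, 0.692], [0.0, 0.0, 0.0, 1.0]]
cooling_rack [(0.58, [0.4974, -0.3237, 0.0022])]
test_magazine [(0.87, [0.5598, -0.087, -0.0001])]
cover_1_center [(0.79, [0.5122, -0.3147, 0.0358])]
guide_1 [(0.79, [0.514, -0.3156, 0.0061]), (0.77, [0.5704, -0.267, 0.0024]), (0.74, [0.48, -0.3418, 0.0104]), (0.73, [0.4471, -0.3675, 0.0095])]
```

View pics/top0.png

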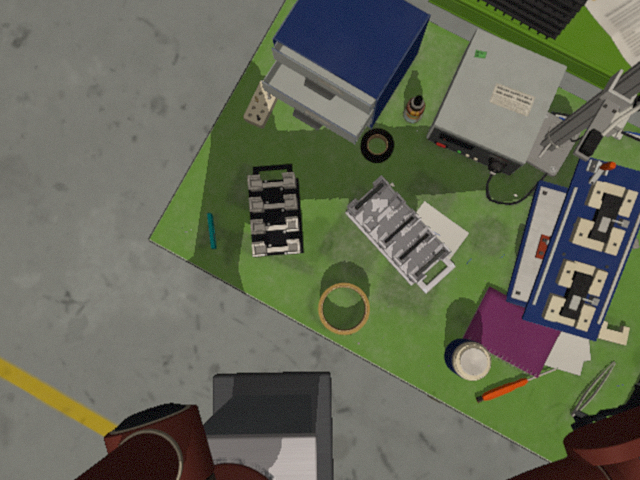

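View pics/side0.png

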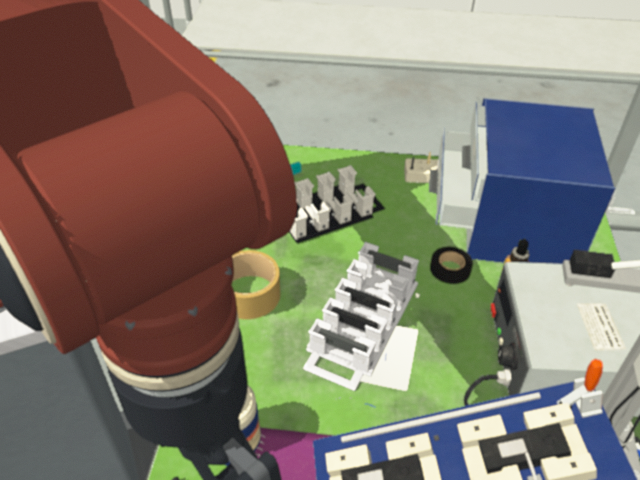

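Side view: the rack holds black and grey covers and has an empty slot, and its pull end is at about (335,370), which is about (435,275) in the top view. The magazine's pull end is at top (272,172), on the far side. The turquoise bar at top (211,230) is the look-alike, so I'm ignoring it. The candidates for covers are the four bars in the rack, at side (390,260), (365,297), (352,320) and (340,342). Next I move the wrist above the rack for a close look.

{"name": "play_rows", "arguments": {"increments": [{"offset": [34,-14,0],"twist": 0,"grip": 0.28},{"offset": [68,-27,0],"twist": 0,"grip": 0.28},{"offset": [102,-41,0],"twist": 0,"grip": 0.28},{"offset": [136,-54,0],"twist": 0,"grip": 0.28},{"offset": [168,-67,0],"twist": 0,"grip": 0.28}]}}

```text
time: 0.92
tool_pos: [0.3698, -0.4498, 0.4049]
tool_rot: [0.0, 0.981, 0.195, 0.0]
contact_force: [0.1, 0.2, -0.7]
gripper_width: 0.3
```

{"name": "play_rows", "arguments": {"increments": [{"offset": [34,-14,0],"twist": 0,"grip": 0.28},{"offset": [68,-27,0],"twist": 0,"grip": 0.28},{"offset": [102,-41,0],"twist": 0,"grip": 0.28},{"offset": [136,-54,0],"twist": 0,"grip": 0.28},{"offset": [168,-67,0],"twist": 0,"grip": 0.28}]}}

```text
time: 1.33
tool_pos: [0.4995, -0.3234, 0.405]
tool_rot: [0.0, 0.981, 0.195, 0.0]
contact_force: [0.2, -0.3, -0.5]
gripper_width: 0.278
```

{"name": "play_rows", "arguments": {"increments": [{"offset": [0,0,0],"twist": -0.12,"grip": 0.28},{"offset": [0,0,0],"twist": -0.24,"grip": 0.28},{"offset": [0,0,0],"twist": -0.36,"grip": 0.28},{"offset": [0,0,0],"twist": -0.48,"grip": 0.28},{"offset": [0,0,0],"twist": -0.6,"grip": 0.28}]}}

```text
time: 1.75
tool_pos: [0.4985, -0.3248, 0.4047]
tool_rot: [0.0, 0.878, 0.479, 0.0]
contact_force: [-0.1, -0.3, 0.1]
gripper_width: 0.283
```

{"name": "play_rows", "arguments": {"increments": [{"offset": [0,0,0],"twist": -0.12,"grip": 0.28},{"offset": [0,0,0],"twist": -0.24,"grip": 0.28},{"offset": [0,0,0],"twist": -0.36,"grip": 0.28},{"offset": [0,0,0],"twist": -0.48,"grip": 0.28},{"offset": [0,0,0],"twist": -0.6,"grip": 0.28}]}}

```text
time: 2.17
tool_pos: [0.4984, -0.325, 0.4048]
tool_rot: [0.0, 0.697, 0.717, 0.0]
contact_force: [-0.3, 0.2, -0.2]
gripper_width: 0.285
```

{"name": "play_rows", "arguments": {"increments": [{"offset": [0,0,0],"twist": -0.12,"grip": 0.28},{"offset": [0,0,0],"twist": -0.24,"grip": 0.28},{"offset": [0,0,0],"twist": -0.36,"grip": 0.28},{"offset": [0,0,0],"twist": -0.48,"grip": 0.28},{"offset": [0,0,0],"twist": -0.6,"grip": 0.28}]}}

```text
time: 2.58
tool_pos: [0.4983, -0.325, 0.4048]
tool_rot: [0.0, 0.454, 0.891, -0.0]
contact_force: [-0.1, -0.3, 1.0]
gripper_width: 0.281
```

```bash
python3 - <<'E'
from h import *
s=manip.state(); print(s["time"],s["tool_pos"],s["tool_rot"],s["gripper_width"],s["contact_force"])
im,T=snap("wrist","w1.png"); print(T.round(3).tolist())
for q in("cooling_rack","test_magazine","cover_1_center","cover_3_center","guide_1"): print(q,find(q,"wrist",T))
E
```

```text
2.5833 [ 0.49834269 -0.32497018  0.40478702] [ 6.16942132e-05  4.54150139e-01  8.90925164e-01 -1.91312353e-05] 0.28082940042993254 [-0.09470622 -0.32027338  1.01972982]
[[0.81, 0.565, 0.159, 0.459], [0.587, -0.78, -0.219, -0.268], [0.0, 0.27, -0.963, 0.372], [0.0, 0.0, 0.0, 1.0]]
cooling_rack [(0.83, [0.5022, -0.3238, 0.0009])]
test_magazine [(0.85, [0.5606, -0.0894, 0.0004])]
cover_1_center []
cover_3_center [(0.92, [0.4534, -0.3674, 0.0356]), (0.26, [0.5145, -0.3122, 0.0074])]
guide_1 [(0.79, [0.514, -0.3107, 0.0052]), (0.71, [0.4535, -0.3663, 0.0044]), (0.64, [0.5765, -0.2642, 0.0051]), (0.62, [0.4826, -0.3391, 0.0056])]
```

View pics/w1.png

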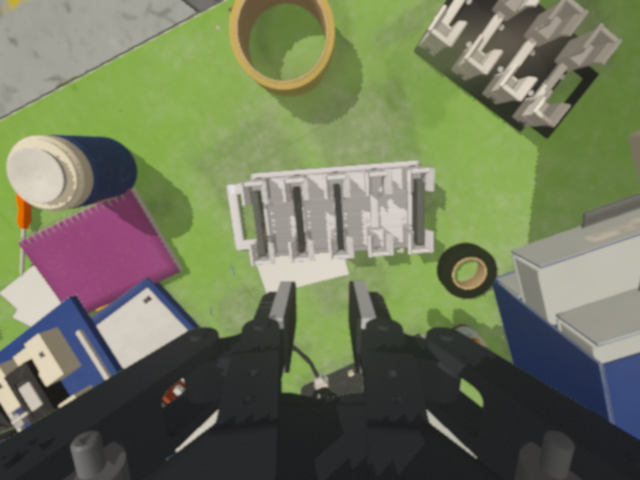

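The wrist view shows rack covers at px x≈258, 298, 338 and 418, with the slot at x≈378 empty. The pull end is on the left at (240,215), so the covers sit at +66, +26, -14 and -94. For the close check I crop the rack with the model pose overlaid.

```bash
cat >> h.py <<'E'
def frame(x,y,a): # a = angle of own +y (deg); x axis = y rotated -90
    a=np.radians(a); Y=np.array([np.cos(a),np.sin(a),0]); X=np.array([Y[1],-Y[0],0]); o=np.array([x,y,0])
    return lambda p: o+X*p[0]/1e3+Y*p[1]/1e3+np.array([0,0,p[2]/1e3])
def overlay(im,c,T,F,ys,box,sc,fn):
    u0,v0,u1,v1=box; o=cv2.resize(im[v0:v1,u0:u1],None,fx=sc,fy=sc,interpolation=cv2.INTER_CUBIC)
    L=max(ys)+20
    def ln(a,b,col):
        P=[tuple(int((q-w+.5)*sc) for q,w in zip(proj(c,T,F(p)),(u0,v0))) for p in(a,b)]; cv2.line(o,*P,col,1)
    half=104 if len(ys)==5 else 84
    B=[(-47,-half,6),(47,-half,6),(47,half,6),(-47,half,6)]
    for i in range(4): ln(B[i],B[(i+1)%4],(0,0,255))
    for y in ys: 
        ln((-20,y,26),(20,y,26),(255,0,0))
        for s in(-1,1):
            for d in (-10,10): ln((s*20,y+d,50),(s*42,y+d,50),(0,255,255))
    cv2.imwrite("pics/"+fn,o)
E
python3 - <<'E'
from h import *
im=cv2.imread("pics/w1.png"); T=np.array(manip.get_calibration("wrist")["T"])
ys=[66,26,-14,-54,-94]
overlay(im,"wrist",T,frame(.5015,-.3235,-138.8),ys,(215,145,455,285),3.3,"o1.png")
E
```

```text
(no output)
```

View pics/o1.png

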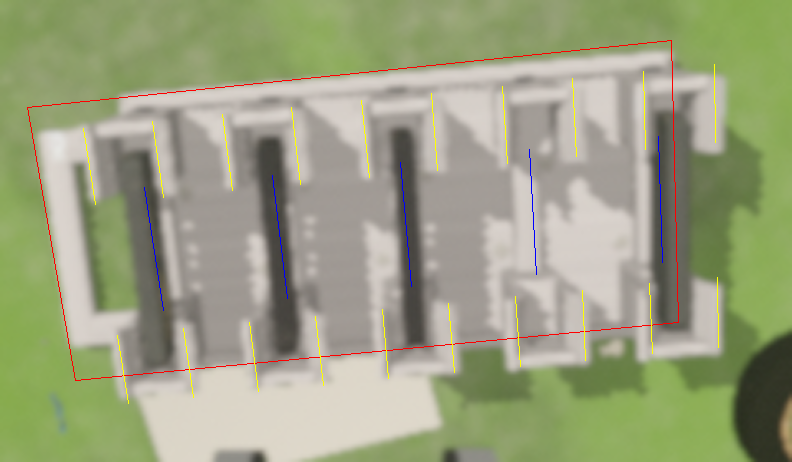

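```bash
cat >> h.py <<'E'
from scipy.optimize import least_squares
def fit(c,T,obj,px,g):
    f=lambda q: np.concatenate([np.subtract(proj(c,T,frame(*(q[:3]*[.001,.001,1]))(np.add(o,[0,0,q[3]]))),p) for o,p in zip(obj,px)]+[[q[3]*.2]])
    r=least_squares(f,np.array([g[0]*1e3,g[1]*1e3,g[2],0])); return r.x.round(2),np.sqrt(np.mean(r.fun**2)).round(2)
E
python3 - <<'E'
from h import *
T=np.array(manip.get_calibration("wrist")["T"])
U=[(138,122),(270,112),(400,100),(540,95),(682,78)];L=[(158,392),(290,383),(418,372),(549,367),(680,355)]
ys=[66,26,-14,-54,-94]
obj=[(42,y,50) for y in ys]+[(-42,y,50) for y in ys]
px=[(u/3.3+215-.5,v/3.3+145-.5) for u,v in U+L]
print(fit("wrist",T,obj,px,(.5015,-.3235,-139)))
E
```

```text
(array([ 503.24, -323.99, -140.53,   -7.02]), np.float64(0.93))
```

{"name": "play_rows", "arguments": {"increments": [{"offset": [26,31,0],"twist": 0,"grip": 0.28},{"offset": [51,63,0],"twist": 0,"grip": 0.28},{"offset": [77,94,0],"twist": 0,"grip": 0.28}]}}

```text
time: 3.13
tool_pos: [0.5299, -0.2069, 0.4047]
tool_rot: [0.0, 0.458, 0.889, 0.0]
contact_force: [0.5, -0.6, -0.5]
gripper_width: 0.281
```

{"name": "play_rows", "arguments": {"increments": [{"offset": [26,31,0],"twist": 0,"grip": 0.28},{"offset": [51,63,0],"twist": 0,"grip": 0.28},{"offset": [77,94,0],"twist": 0,"grip": 0.28},{"offset": [77,94,0],"twist": 0,"grip": 0.28}]}}

```text
time: 3.47
tool_pos: [0.5622, -0.0847, 0.4049]
tool_rot: [-0.0, 0.454, 0.891, 0.001]
contact_force: [-0.3, 0.1, -0.9]
gripper_width: 0.278
```

```bash
python3 - <<'E'
from h import *
s=manip.state(); print(s["time"],s["tool_pos"],s["tool_rot"])
im,T=snap("wrist","w2.png")
for q in("test_magazine","guide_1"): print(q,find(q,"wrist",T))
print(proj("wrist",T,[.56,-.09,0]))
F=frame(.5605,-.09,0)
overlay(im,"wrist",T,F,[46,6,-34,-74],(180,80,480,305),2.6,"o2.png")
E
```

```text
3.4667 [ 0.56224785 -0.08471969  0.40493041] [-1.80131378e-04  4.54354106e-01  8.90819896e-01  1.49205422e-03]
test_magazine [(0.74, [0.5607, -0.0886, -0.0013]), (0.27, [0.4864, -0.339, 0.0049])]
guide_1 [(0.97, [0.4825, -0.3386, 0.0035]), (0.86, [0.4538, -0.3682, 0.0046]), (0.71, [0.5099, -0.3103, 0.0083])]
[np.float64(315.60822928330987), np.float64(212.17000749685926)]
```

View pics/o2.png

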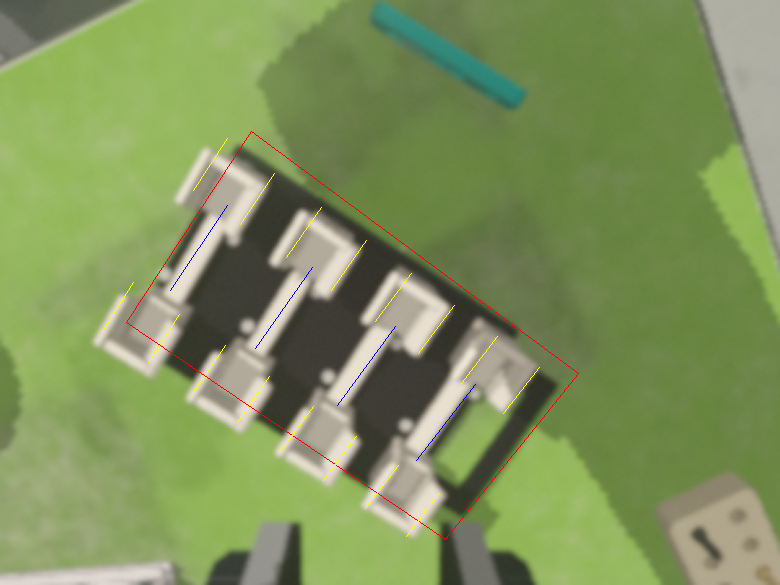

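```bash
python3 - <<'E'
from h import *
T=np.array(manip.get_calibration("wrist")["T"]); im=cv2.imread("pics/w2.png")
U=[(240,168),(334,229),(424,288),(511,340)];L=[(123,358),(216,413),(300,466),(385,518)]
ys=[-74,-34,6,46]
obj=[(-42,y,50) for y in ys]+[(42,y,50) for y in ys]
px=[(u/2.6+180-.5,v/2.6+80-.5) for u,v in U+L]
q,e=fit("wrist",T,obj,px,(.5605,-.09,0)); print(q,e)
overlay(im,"wrist",T,frame(q[0]/1e3,q[1]/1e3,q[2]),[46,6,-34,-74],(180,80,480,305),2.6,"o3.png")
E
```

```text
[558.48 -98.82   2.35  -6.24] 0.84
```

View pics/o3.png

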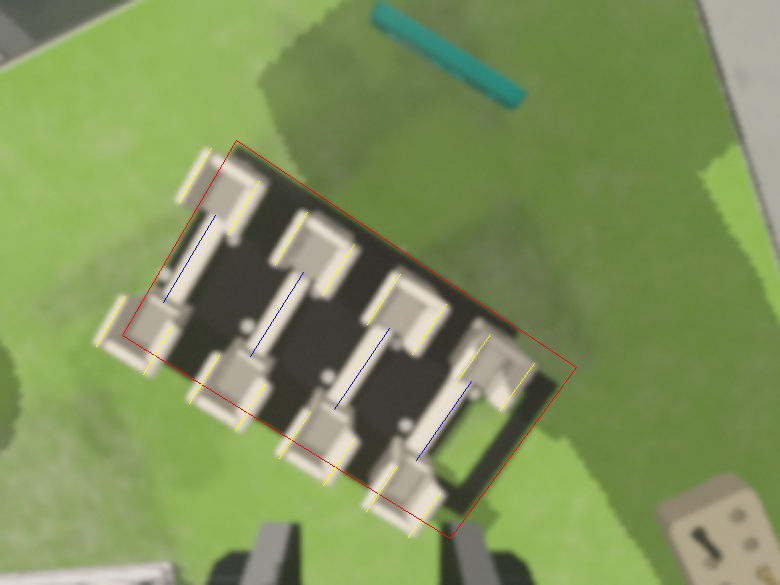

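```bash
python3 - <<'E'
from h import *
T0=np.array(manip.get_calibration("wrist")["T"]); print(manip.state()["tool_pos"],T0[:3,3])
im,T=snap("wrist","w3.png"); print(T[:3,3]-T0[:3,3])
old=cv2.imread("pics/w2.png")
g=lambda a:np.float32(cv2.cvtColor(a,cv2.COLOR_BGR2GRAY)[80:305,180:480])
d,_=cv2.phaseCorrelate(g(old),g(im)); print("shift",d)
U=[(240,168),(334,229),(424,288),(511,340)];L=[(123,358),(216,413),(300,466),(385,518)]
ys=[-74,-34,6,46]
obj=[(-42,y,50) for y in ys]+[(42,y,50) for y in ys]
px=[(u/2.6+180-.5+d[0],v/2.6+80-.5+d[1]) for u,v in U+L]
q,e=fit("wrist",T,obj,px,(.5605,-.09,0)); print(q,e)
print(find("test_magazine","wrist",T))
T0=T; cv2.imwrite("pics/x.png",im)
F=frame(q[0]/1e3,q[1]/1e3,q[2])
tim,TT=snap("top"); overlay(tim,"top",TT,F,ys,(225,140,325,280),4,"o4a.png")
F=frame(.5032,-.324,-140.5); overlay(tim,"top",TT,F,[66,26,-14,-54,-94],(335,160,475,300),4,"o4b.png")
a,b=cv2.imread("pics/o4a.png"),cv2.imread("pics/o4b.png"); cv2.imwrite("pics/o4.png",cv2.resize(np.hstack([a,b]),None,fx=.83,fy=.83))
E
```

```text
[ 0.56144004 -0.09004529  0.40473964] [ 0.52231465 -0.03332083  0.37211112]
[0. 0. 0.]
shift (4.498803011747526, -3.6931682773900576)
[560.06 -93.41   2.45  -7.47] 0.84
[(0.72, [0.5618, -0.0899, 0.0003])]
```

View pics/o4.png

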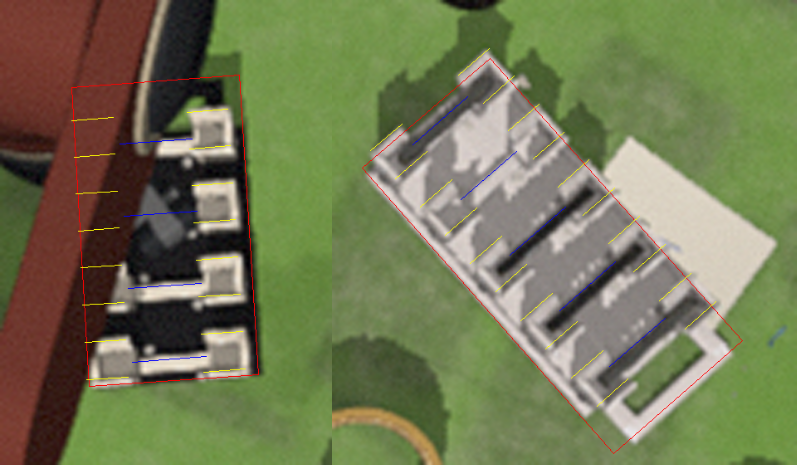

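Top overlay: the rack pose fits, and the magazine is within about 2 mm. I use rack (0.503,-0.324,-140.5°) and magazine (0.5605,-0.0925,2.4°), then go above the first cover at (0.4523,-0.366).

{"name": "play_rows", "arguments": {"increments": [{"offset": [-20,-31,10],"twist": 0,"grip": 0.28},{"offset": [-40,-62,20],"twist": 0,"grip": 0.28},{"offset": [-60,-94,35],"twist": 0,"grip": 0.28},{"offset": [-80,-125,50],"twist": 0,"grip": 0.28}]}}

```text
time: 4.1
tool_pos: [0.5052, -0.2307, 0.3549]
tool_rot: [0.001, 0.458, 0.889, -0.0]
contact_force: [0.1, -0.6, -0.3]
gripper_width: 0.281
```

{"name": "play_rows", "arguments": {"increments": [{"offset": [-20,-31,15],"twist": -0.03,"grip": 0.28},{"offset": [-40,-62,30],"twist": -0.061,"grip": 0.28},{"offset": [-60,-94,50],"twist": -0.061,"grip": 0.28},{"offset": [-79,-125.5,65],"twist": -0.061,"grip": 0.28},{"offset": [-79,-125.5,85],"twist": -0.061,"grip": 0.28}]}}

```text
time: 4.52
tool_pos: [0.4474, -0.3719, 0.2703]
tool_rot: [0.001, 0.433, 0.901, -0.002]
contact_force: [1.2, -0.6, 0.2]
gripper_width: 0.281
```

{"name": "play_rows", "arguments": {"increments": [{"offset": [0,0,0],"twist": 0,"grip": 0.28},{"offset": [0,0,0],"twist": 0,"grip": 0.28}]}}

```text
time: 4.68
tool_pos: [0.4492, -0.3661, 0.2684]
tool_rot: [-0.002, 0.431, 0.902, 0.001]
contact_force: [0.4, 0.2, 0.1]
gripper_width: 0.281
```

```bash
cat >> h.py <<'E'
RK=[.5032,-.324,-140.5]; MG=[.5605,-.0925,2.4]
def go(tx,ty,tz,ya):
    s=manip.state(); w,x,y,z=s["tool_rot"]; M=R.from_quat([x,y,z,w]).as_matrix()
    d=M.T@(np.array([tx,ty,tz])-s["tool_pos"])*1e3
    cur=np.degrees(np.arctan2(M[1,1],M[0,1])); tw=-((ya-cur+90)%180-90)
    print("t",round(s["time"],2),"pos",s["tool_pos"].round(4),"grip",round(s["gripper_width"],3),"F",np.round(s["contact_force"],1),"offset",d.round(1),"twist",np.radians(tw).round(4),"tilt",M[:,2].round(3))
def pick(i,z): # i = rack y mm
    p=frame(*RK)((0,i,0)); go(p[0],p[1],z,RK[2])
def place(i,z):
    p=frame(*MG)((0,i,0)); go(p[0],p[1],z,MG[2])
E
python3 - <<'E'
from h import *
pick(66,.193)
im,T=snap("wrist","w4.png")
F=frame(*RK); print([np.round(proj("wrist",T,F((0,66,z)))) for z in(48,26)])
E
```

```text
t 4.68 pos [ 0.4492 -0.3661  0.2684] grip 0.281 F [0.4 0.2 0.1] offset [-2.1  2.4 75.4] twist -0.0092 tilt [-0.002  0.003 -1.   ]
[array([324., 270.]), array([324., 258.])]
```

View pics/w4.png

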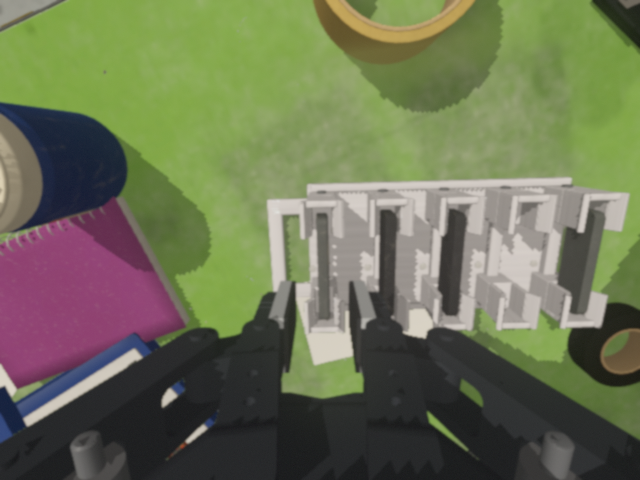

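The wrist view shows the first cover (dark, turned end guide) at (323,262), between the jaws, matching the prediction of (324,267). Descending.

{"name": "play_rows", "arguments": {"increments": [{"offset": [-1,1,20],"twist": -0.006,"grip": 0.28},{"offset": [-1,1,40],"twist": -0.006,"grip": 0.28},{"offset": [-1,1,60],"twist": -0.006,"grip": 0.28},{"offset": [-1,1,75],"twist": -0.006,"grip": 0.28},{"offset": [-1,1,75],"twist": -0.006,"grip": 0.28}]}}

```text
time: 5.15
tool_pos: [0.4517, -0.364, 0.1929]
tool_rot: [-0.002, 0.426, 0.905, 0.001]
contact_force: [0.3, 0.6, -0.8]
gripper_width: 0.283
```

{"name": "play_rows", "arguments": {"increments": [{"offset": [0,0,0],"twist": 0,"grip": 0.0},{"offset": [0,0,0],"twist": 0,"grip": 0.0},{"offset": [0,0,0],"twist": 0,"grip": 0.0},{"offset": [0,0,0],"twist": 0,"grip": 0.0},{"offset": [0,0,0],"twist": 0,"grip": 0.0}]}}

```text
time: 5.57
tool_pos: [0.4525, -0.3661, 0.1964]
tool_rot: [0.001, 0.427, 0.904, -0.0]
contact_force: [-0.5, 0.7, 3.0]
gripper_width: 0.069
```

```bash
python3 - <<'E'
from h import *
pick(66,.193); place(-74,.275)
E
```

```text
t 5.57 pos [ 0.4525 -0.3661  0.1964] grip 0.069 F [-0.5  0.7  3. ] offset [ 0.2 -0.1  3.4] twist -0.0004 tilt [ 0.002 -0.002 -1.   ]
t 5.57 pos [ 0.4525 -0.3661  0.1964] grip 0.069 F [-0.5  0.7  3. ] offset [186.9 198.3 -79. ] twist 0.6471 tilt [ 0.002 -0.002 -1.   ]
```

{"name": "play_rows", "arguments": {"increments": [{"offset": [0,0,-15],"twist": 0,"grip": 0.0},{"offset": [0,0,-35],"twist": 0,"grip": 0.0},{"offset": [0,0,-60],"twist": 0,"grip": 0.0},{"offset": [0,0,-82],"twist": 0,"grip": 0.0}]}}

```text
time: 5.9
tool_pos: [0.4519, -0.3656, 0.2782]
tool_rot: [0.0, 0.427, 0.904, 0.0]
contact_force: [0.2, -0.6, -0.3]
gripper_width: 0.068
```

{"name": "play_rows", "arguments": {"increments": [{"offset": [23,25,0],"twist": 0,"grip": 0.0},{"offset": [47,50,0],"twist": 0,"grip": 0.0},{"offset": [70,75,0],"twist": 0,"grip": 0.0},{"offset": [94,99,0],"twist": 0,"grip": 0.0}]}}

```text
time: 6.23
tool_pos: [0.4687, -0.2289, 0.2776]
tool_rot: [0.001, 0.427, 0.904, 0.0]
contact_force: [-0.0, -0.8, -0.1]
gripper_width: 0.071
```

{"name": "play_rows", "arguments": {"increments": [{"offset": [23,25,0],"twist": 0.12,"grip": 0.0},{"offset": [47,50,0],"twist": 0.24,"grip": 0.0},{"offset": [70,75,0],"twist": 0.36,"grip": 0.0},{"offset": [88,94,0],"twist": 0.48,"grip": 0.0},{"offset": [93,99,0],"twist": 0.6,"grip": 0.0}]}}

```text
time: 6.65
tool_pos: [0.4859, -0.0922, 0.2772]
tool_rot: [-0.0, 0.676, 0.737, 0.001]
contact_force: [-0.9, 0.0, -0.4]
gripper_width: 0.066
```

{"name": "play_rows", "arguments": {"increments": [{"offset": [0,0,0],"twist": 0.047,"grip": 0.0},{"offset": [0,0,0],"twist": 0.047,"grip": 0.0},{"offset": [0,0,0],"twist": 0.047,"grip": 0.0},{"offset": [0,0,0],"twist": 0.047,"grip": 0.0}]}}

```text
time: 6.98
tool_pos: [0.4859, -0.0957, 0.277]
tool_rot: [0.0, 0.692, 0.722, 0.0]
contact_force: [0.2, 1.0, 0.1]
gripper_width: 0.067
```

```bash
python3 - <<'E'
from h import *
place(-74,.199)
im,T=snap("wrist","w5.png")
F=frame(*MG); print([np.round(proj("wrist",T,F((0,-74,z)))) for z in(48,26)])
print("mag",find("test_magazine","wrist",T),find("guide_1","wrist",T))
E
```

```text
t 6.98 pos [ 0.4859 -0.0957  0.277 ] grip 0.067 F [0.2 1.  0.1] offset [ 0.1  0.6 78. ] twist 0.0007 tilt [ 0.001 -0.    -1.   ]
[array([322., 262.]), array([322., 251.])]
mag [(0.88, [0.5624, -0.0897, -0.0005])] []
```

View pics/w5.png

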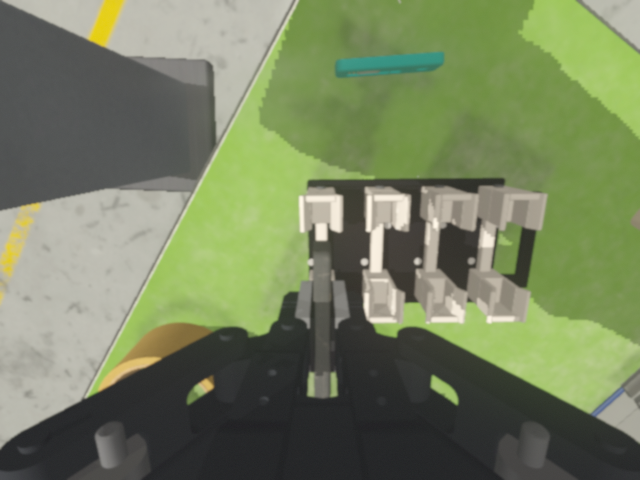

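The view shows the held cover at (322,245–397), with the outermost guide's post at (321,208). They are aligned along the row and parallel. Lowering.

{"name": "play_rows", "arguments": {"increments": [{"offset": [0,0.5,20],"twist": 0,"grip": 0.0},{"offset": [0,0.5,38],"twist": 0,"grip": 0.0},{"offset": [0,0.5,52],"twist": 0,"grip": 0.0},{"offset": [0,0.5,62],"twist": 0,"grip": 0.0},{"offset": [0,0.5,68],"twist": 0,"grip": 0.0}]}}

```text
time: 7.55
tool_pos: [0.4858, -0.0955, 0.2072]
tool_rot: [-0.001, 0.692, 0.722, -0.0]
contact_force: [-0.2, 0.5, -0.9]
gripper_width: 0.068
```

{"name": "play_rows", "arguments": {"increments": [{"offset": [0,0,4],"twist": 0,"grip": 0.0},{"offset": [0,0,7],"twist": 0,"grip": 0.0},{"offset": [0,0,9],"twist": 0,"grip": 0.0},{"offset": [0,0,10],"twist": 0,"grip": 0.0},{"offset": [0,0,10],"twist": 0,"grip": 0.0}]}}

```text
time: 7.97
tool_pos: [0.4865, -0.0954, 0.1991]
tool_rot: [0.0, 0.692, 0.722, 0.0]
contact_force: [0.6, -0.0, -0.3]
gripper_width: 0.067
```

{"name": "play_rows", "arguments": {"increments": [{"offset": [0,0,1],"twist": 0,"grip": 0.0},{"offset": [0,0,2],"twist": 0,"grip": 0.0},{"offset": [0,0,2],"twist": 0,"grip": 0.0}]}}

```text
time: 8.22
tool_pos: [0.4863, -0.0953, 0.1968]
tool_rot: [0.0, 0.692, 0.722, 0.0]
contact_force: [-0.0, -0.3, 0.2]
gripper_width: 0.068
```

{"name": "play_rows", "arguments": {"increments": [{"offset": [0,0,0],"twist": 0,"grip": 0.1},{"offset": [0,0,0],"twist": 0,"grip": 0.2},{"offset": [0,0,0],"twist": 0,"grip": 0.28},{"offset": [0,0,0],"twist": 0,"grip": 0.28},{"offset": [0,0,0],"twist": 0,"grip": 0.28}]}}

```text
time: 8.63
tool_pos: [0.4864, -0.0954, 0.1968]
tool_rot: [0.0, 0.692, 0.722, 0.0]
contact_force: [0.1, 0.2, -0.4]
gripper_width: 0.282
```

{"name": "play_rows", "arguments": {"increments": [{"offset": [0,0,-15],"twist": 0,"grip": 0.28},{"offset": [0,0,-35],"twist": 0,"grip": 0.28},{"offset": [0,0,-60],"twist": 0,"grip": 0.28},{"offset": [0,0,-80],"twist": 0,"grip": 0.28},{"offset": [0,0,-80],"twist": 0,"grip": 0.28}]}}

```text
time: 9.05
tool_pos: [0.488, -0.0959, 0.2818]
tool_rot: [0.004, 0.692, 0.722, 0.002]
contact_force: [-0.4, -0.7, 0.6]
gripper_width: 0.28
```

```bash
python3 - <<'E'
from h import *
pick(26,.277)
im,T=snap("wrist","w6.png")
F=frame(*MG); print([np.round(proj("wrist",T,F((0,-74,z)))) for z in(48,26)])
print(find("cover_1_center","wrist",T), F((0,-74,37)))
cv2.imwrite("pics/w6c.png",cv2.resize(im[160:360,240:560],None,fx=1.5,fy=1.5))
E
```

```text
t 9.05 pos [ 0.488  -0.0959  0.2818] grip 0.28 F [-0.4 -0.7  0.6] offset [-244.2  -15.2    5.5] twist -0.6473 tilt [ 0.008 -0.003 -1.   ]
[array([315., 258.]), array([316., 248.])]
[] [ 0.48656491 -0.0955988   0.037     ]
```

View pics/w6c.png

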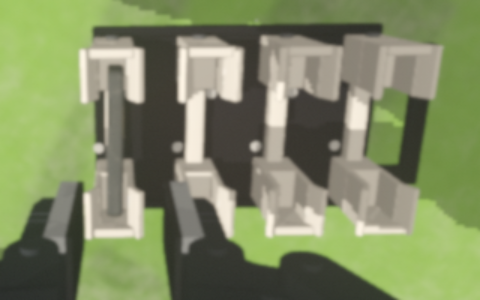

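The first cover is seated: crop (115,140), centred between its posts. Next is rack +26.

{"name": "play_rows", "arguments": {"increments": [{"offset": [-35,-2,0],"twist": 0,"grip": 0.28},{"offset": [-70,-4,0],"twist": 0,"grip": 0.28},{"offset": [-105,-6,0],"twist": 0,"grip": 0.28},{"offset": [-140,-8,0],"twist": 0,"grip": 0.28}]}}

```text
time: 9.48
tool_pos: [0.4834, -0.2365, 0.2747]
tool_rot: [-0.002, 0.692, 0.722, -0.0]
contact_force: [0.1, -0.7, 0.1]
gripper_width: 0.279
```

{"name": "play_rows", "arguments": {"increments": [{"offset": [-30,-2,0],"twist": -0.12,"grip": 0.28},{"offset": [-60,-3,0],"twist": -0.24,"grip": 0.28},{"offset": [-85,-4,0],"twist": -0.36,"grip": 0.28},{"offset": [-100,-5,0],"twist": -0.48,"grip": 0.28},{"offset": [-104.5,-5.5,0],"twist": -0.6,"grip": 0.28}]}}

```text
time: 9.9
tool_pos: [0.4823, -0.3423, 0.2745]
tool_rot: [-0.001, 0.446, 0.895, 0.0]
contact_force: [-0.2, -0.1, -0.4]
gripper_width: 0.278
```

{"name": "play_rows", "arguments": {"increments": [{"offset": [0,0,0],"twist": -0.047,"grip": 0.28},{"offset": [0,0,0],"twist": -0.047,"grip": 0.28},{"offset": [0,0,0],"twist": -0.047,"grip": 0.28},{"offset": [0,0,0],"twist": -0.047,"grip": 0.28}]}}

```text
time: 10.23
tool_pos: [0.4828, -0.3397, 0.2754]
tool_rot: [-0.001, 0.427, 0.904, 0.0]
contact_force: [-0.5, -0.5, 0.6]
gripper_width: 0.278
```

```bash
python3 - <<'E'
from h import *
pick(26,.195)
im,T=snap("wrist","w7.png")
F=frame(*RK); m=np.round(proj("wrist",T,F((0,26,48)))).astype(int); print(m)
g=cv2.cvtColor(im,cv2.COLOR_BGR2GRAY); print(g[m[1]-20,m[0]-25:m[0]+26])
print(find("cover_1_center","wrist",T),F((0,26,37)))
E
```

```text
t 10.23 pos [ 0.4828 -0.3397  0.2754] grip 0.278 F [-0.5 -0.5  0.6] offset [-1.  -0.3 80.4] twist -0.0013 tilt [-0.002  0.001 -1.   ]
[320 264]
[198 198 198 196 193 183 166 151 147 145 146 145 145 146 145 145 138 120
  91  70  63  65  64  65  67  67  66  71  90 114 133 142 146 148 153 160
 163 157 150 145 145 145 145 146 144 144 145 144 144 144 145]
[(0.82, [0.5145, -0.3183, 0.0348])] [ 0.48313776 -0.34053803  0.037     ]
```

Dark bar at col ≈318, prediction 320. Grasping.

{"name": "play_rows", "arguments": {"increments": [{"offset": [0,0,20],"twist": 0,"grip": 0.28},{"offset": [0,0,42],"twist": 0,"grip": 0.28},{"offset": [0,0,64],"twist": 0,"grip": 0.28},{"offset": [0,0,80],"twist": 0,"grip": 0.28},{"offset": [0,0,80],"twist": 0,"grip": 0.28}]}}

```text
time: 10.75
tool_pos: [0.4816, -0.3386, 0.1924]
tool_rot: [-0.004, 0.427, 0.904, 0.001]
contact_force: [-0.4, 0.5, -0.8]
gripper_width: 0.283
```

{"name": "play_rows", "arguments": {"increments": [{"offset": [0,0,0],"twist": 0,"grip": 0.0},{"offset": [0,0,0],"twist": 0,"grip": 0.0},{"offset": [0,0,0],"twist": 0,"grip": 0.0},{"offset": [0,0,0],"twist": 0,"grip": 0.0},{"offset": [0,0,0],"twist": 0,"grip": 0.0}]}}

```text
time: 11.17
tool_pos: [0.4835, -0.3406, 0.1981]
tool_rot: [0.001, 0.427, 0.904, -0.0]
contact_force: [-1.9, -0.3, 0.8]
gripper_width: 0.069
```

{"name": "play_rows", "arguments": {"increments": [{"offset": [0,0,-15],"twist": 0,"grip": 0.0},{"offset": [0,0,-35],"twist": 0,"grip": 0.0},{"offset": [0,0,-60],"twist": 0,"grip": 0.0},{"offset": [0,0,-80],"twist": 0,"grip": 0.0},{"offset": [0,0,-80],"twist": 0,"grip": 0.0}]}}

```text
time: 11.58
tool_pos: [0.4848, -0.3415, 0.2831]
tool_rot: [0.005, 0.427, 0.904, -0.001]
contact_force: [1.3, 0.5, 0.3]
gripper_width: 0.07
```

```bash
python3 - <<'E'
from h import *
place(-34,.275)
E
```

```text
t 11.58 pos [ 0.4848 -0.3415  0.2831] grip 0.07 F [1.3 0.5 0.3] offset [164.6 189.6   6.7] twist 0.6471 tilt [ 0.009 -0.007 -1.   ]
```

{"name": "play_rows", "arguments": {"increments": [{"offset": [21,25,0],"twist": 0,"grip": 0.0},{"offset": [42,50,0],"twist": 0,"grip": 0.0},{"offset": [63,75,0],"twist": 0,"grip": 0.0},{"offset": [83,97,0],"twist": 0,"grip": 0.0}]}}

```text
time: 11.92
tool_pos: [0.5052, -0.2129, 0.2764]
tool_rot: [0.0, 0.427, 0.904, 0.0]
contact_force: [0.8, 0.5, 0.1]
gripper_width: 0.068
```

{"name": "play_rows", "arguments": {"increments": [{"offset": [21,25,0],"twist": 0.12,"grip": 0.0},{"offset": [42,50,0],"twist": 0.24,"grip": 0.0},{"offset": [62,73,0],"twist": 0.36,"grip": 0.0},{"offset": [76,88,0],"twist": 0.48,"grip": 0.0},{"offset": [80,93,0],"twist": 0.6,"grip": 0.0}]}}

```text
time: 12.33
tool_pos: [0.5261, -0.0907, 0.2762]
tool_rot: [-0.0, 0.676, 0.737, 0.001]
contact_force: [0.2, 0.4, 0.6]
gripper_width: 0.065
```

{"name": "play_rows", "arguments": {"increments": [{"offset": [0,0,0],"twist": 0.047,"grip": 0.0},{"offset": [0,0,0],"twist": 0.047,"grip": 0.0},{"offset": [0,0,0],"twist": 0.047,"grip": 0.0},{"offset": [0,0,0],"twist": 0.047,"grip": 0.0},{"offset": [0,0,0],"twist": 0.047,"grip": 0.0}]}}

```text
time: 12.75
tool_pos: [0.5261, -0.094, 0.2766]
tool_rot: [-0.0, 0.692, 0.722, 0.0]
contact_force: [0.4, -0.3, 0.3]
gripper_width: 0.065
```

```bash
python3 - <<'E'
from h import *
place(-34,.198)
E
```

```text
t 12.75 pos [ 0.5261 -0.094   0.2766] grip 0.065 F [ 0.4 -0.3  0.3] offset [ 0.   0.4 78.6] twist 0.0002 tilt [ 0.  0. -1.]
```

{"name": "play_rows", "arguments": {"increments": [{"offset": [0,0.5,20],"twist": 0,"grip": 0.0},{"offset": [0,0.5,38],"twist": 0,"grip": 0.0},{"offset": [0,0.5,52],"twist": 0,"grip": 0.0},{"offset": [0,0.5,62],"twist": 0,"grip": 0.0},{"offset": [0,0.5,68],"twist": 0,"grip": 0.0}]}}

```text
time: 13.17
tool_pos: [0.5261, -0.0937, 0.2072]
tool_rot: [-0.001, 0.692, 0.722, -0.0]
contact_force: [-0.1, -0.5, -0.5]
gripper_width: 0.065
```

{"name": "play_rows", "arguments": {"increments": [{"offset": [0,0,4],"twist": 0,"grip": 0.0},{"offset": [0,0,7],"twist": 0,"grip": 0.0},{"offset": [0,0,9],"twist": 0,"grip": 0.0},{"offset": [0,0,11],"twist": 0,"grip": 0.0},{"offset": [0,0,11],"twist": 0,"grip": 0.0}]}}

```text
time: 13.58
tool_pos: [0.5268, -0.0936, 0.1979]
tool_rot: [0.0, 0.692, 0.722, 0.0]
contact_force: [-0.4, -0.2, -0.3]
gripper_width: 0.067
```

{"name": "play_rows", "arguments": {"increments": [{"offset": [0,0,0],"twist": 0,"grip": 0.1},{"offset": [0,0,0],"twist": 0,"grip": 0.2},{"offset": [0,0,0],"twist": 0,"grip": 0.28},{"offset": [0,0,0],"twist": 0,"grip": 0.28},{"offset": [0,0,0],"twist": 0,"grip": 0.28}]}}

```text
time: 14.0
tool_pos: [0.5267, -0.0936, 0.1979]
tool_rot: [0.0, 0.692, 0.722, 0.0]
contact_force: [0.2, -0.2, 0.5]
gripper_width: 0.281
```

{"name": "play_rows", "arguments": {"increments": [{"offset": [0,0,-15],"twist": 0,"grip": 0.28},{"offset": [0,0,-35],"twist": 0,"grip": 0.28},{"offset": [0,0,-60],"twist": 0,"grip": 0.28},{"offset": [0,0,-79],"twist": 0,"grip": 0.28},{"offset": [0,0,-79],"twist": 0,"grip": 0.28}]}}

```text
time: 14.42
tool_pos: [0.5283, -0.0941, 0.2818]
tool_rot: [0.004, 0.692, 0.722, 0.002]
contact_force: [0.8, -1.0, 0.9]
gripper_width: 0.28
```

```bash
python3 - <<'E'
from h import *
pick(-14,.277)
im,T=snap("wrist","w8.png")
cv2.imwrite("pics/w8c.png",cv2.resize(im[160:360,200:560],None,fx=1.5,fy=1.5))
E
```

```text
t 14.42 pos [ 0.5283 -0.0941  0.2818] grip 0.28 F [ 0.8 -1.   0.9] offset [-220.2  -23.6    5.3] twist -0.6473 tilt [ 0.008 -0.003 -1.   ]
```

View pics/w8c.png

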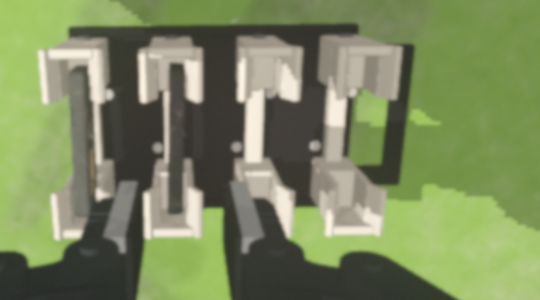

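Crop: two covers stand seated at (80,140) and (176,140). Next is rack -14.

{"name": "play_rows", "arguments": {"increments": [{"offset": [-35,-3,0],"twist": 0,"grip": 0.28},{"offset": [-70,-6,0],"twist": 0,"grip": 0.28},{"offset": [-105,-10,0],"twist": 0,"grip": 0.28},{"offset": [-130,-13,0],"twist": 0,"grip": 0.28}]}}

```text
time: 14.8
tool_pos: [0.5183, -0.2259, 0.2751]
tool_rot: [-0.001, 0.692, 0.722, -0.0]
contact_force: [0.6, -0.6, -0.0]
gripper_width: 0.277
```

{"name": "play_rows", "arguments": {"increments": [{"offset": [-30,-3,0],"twist": -0.12,"grip": 0.28},{"offset": [-55,-5,0],"twist": -0.24,"grip": 0.28},{"offset": [-75,-7,0],"twist": -0.36,"grip": 0.28},{"offset": [-87,-8,0],"twist": -0.48,"grip": 0.28},{"offset": [-91,-9,0],"twist": -0.6,"grip": 0.28}]}}

```text
time: 15.22
tool_pos: [0.5132, -0.3171, 0.2748]
tool_rot: [-0.001, 0.446, 0.895, 0.0]
contact_force: [-0.1, 0.3, -0.2]
gripper_width: 0.28
```

{"name": "play_rows", "arguments": {"increments": [{"offset": [0,0,0],"twist": -0.047,"grip": 0.28},{"offset": [0,0,0],"twist": -0.047,"grip": 0.28},{"offset": [0,0,0],"twist": -0.047,"grip": 0.28},{"offset": [0,0,0],"twist": -0.047,"grip": 0.28}]}}

```text
time: 15.55
tool_pos: [0.5137, -0.3149, 0.2756]
tool_rot: [-0.001, 0.427, 0.904, 0.0]
contact_force: [0.1, -0.3, -0.2]
gripper_width: 0.28
```

```bash
python3 - <<'E'
from h import *
pick(-14,.195)
im,T=snap("wrist","w9.png")
F=frame(*RK); m=np.round(proj("wrist",T,F((0,-14,48)))).astype(int); print(m)
g=cv2.cvtColor(im,cv2.COLOR_BGR2GRAY); print(g[m[1]-20,m[0]-25:m[0]+26])
E
```

```text
t 15.55 pos [ 0.5137 -0.3149  0.2756] grip 0.28 F [ 0.1 -0.3 -0.2] offset [-0.5  0.1 80.6] twist -0.0013 tilt [-0.001  0.001 -1.   ]
[320 263]
[196 195 196 195 194 191 185 173 158 149 145 144 143 143 143 143 141 136
 115  85  66  64  62  61  63  64  63  64  76  99 124 138 142 144 144 143
 143 143 143 144 143 143 143 143 143 143 143 143 143 144 144]
```

{"name": "play_rows", "arguments": {"increments": [{"offset": [0,0,20],"twist": 0,"grip": 0.28},{"offset": [0,0,42],"twist": 0,"grip": 0.28},{"offset": [0,0,64],"twist": 0,"grip": 0.28},{"offset": [0,0,80],"twist": 0,"grip": 0.28},{"offset": [0,0,80],"twist": 0,"grip": 0.28}]}}

```text
time: 16.02
tool_pos: [0.5124, -0.3137, 0.1922]
tool_rot: [-0.004, 0.427, 0.904, 0.001]
contact_force: [-0.7, 1.5, -0.8]
gripper_width: 0.283
```

{"name": "play_rows", "arguments": {"increments": [{"offset": [0,0,0],"twist": 0,"grip": 0.0},{"offset": [0,0,0],"twist": 0,"grip": 0.0},{"offset": [0,0,0],"twist": 0,"grip": 0.0},{"offset": [0,0,0],"twist": 0,"grip": 0.0},{"offset": [0,0,0],"twist": 0,"grip": 0.0}]}}

```text
time: 16.43
tool_pos: [0.5144, -0.3156, 0.1981]
tool_rot: [0.001, 0.427, 0.904, -0.0]
contact_force: [0.4, -0.3, -0.3]
gripper_width: 0.065
```

{"name": "play_rows", "arguments": {"increments": [{"offset": [0,0,-15],"twist": 0,"grip": 0.0},{"offset": [0,0,-35],"twist": 0,"grip": 0.0},{"offset": [0,0,-60],"twist": 0,"grip": 0.0},{"offset": [0,0,-80],"twist": 0,"grip": 0.0},{"offset": [0,0,-80],"twist": 0,"grip": 0.0}]}}

```text
time: 16.85
tool_pos: [0.5155, -0.3165, 0.283]
tool_rot: [0.005, 0.427, 0.904, -0.001]
contact_force: [1.1, -0.2, -0.4]
gripper_width: 0.065
```

{"name": "play_rows", "arguments": {"increments": [{"offset": [18,23,0],"twist": 0,"grip": 0.0},{"offset": [36,46,0],"twist": 0,"grip": 0.0},{"offset": [54,70,0],"twist": 0,"grip": 0.0},{"offset": [70,92,0],"twist": 0,"grip": 0.0}]}}

```text
time: 17.18
tool_pos: [0.5403, -0.2014, 0.2762]
tool_rot: [-0.0, 0.427, 0.904, 0.0]
contact_force: [0.8, -0.2, -0.3]
gripper_width: 0.069
```

{"name": "play_rows", "arguments": {"increments": [{"offset": [19,25,0],"twist": 0.12,"grip": 0.0},{"offset": [38,50,0],"twist": 0.24,"grip": 0.0},{"offset": [55,72,0],"twist": 0.36,"grip": 0.0},{"offset": [66,86,0],"twist": 0.48,"grip": 0.0},{"offset": [69,90,0],"twist": 0.6,"grip": 0.0}]}}

```text
time: 17.6
tool_pos: [0.5662, -0.0896, 0.2761]
tool_rot: [-0.0, 0.676, 0.737, 0.0]
contact_force: [-0.5, 0.3, 0.3]
gripper_width: 0.071
```

{"name": "play_rows", "arguments": {"increments": [{"offset": [0,0,0],"twist": 0.047,"grip": 0.0},{"offset": [0,0,0],"twist": 0.047,"grip": 0.0},{"offset": [0,0,0],"twist": 0.047,"grip": 0.0},{"offset": [0,0,0],"twist": 0.047,"grip": 0.0},{"offset": [0,0,0],"twist": 0.047,"grip": 0.0}]}}

```text
time: 18.02
tool_pos: [0.5659, -0.0926, 0.2765]
tool_rot: [-0.0, 0.692, 0.722, -0.0]
contact_force: [0.4, 0.6, -1.0]
gripper_width: 0.063
```

```bash
python3 - <<'E'
from h import *
place(6,.198)
E
```

```text
t 18.02 pos [ 0.5659 -0.0926  0.2765] grip 0.063 F [ 0.4  0.6 -1. ] offset [ 0.4  0.6 78.5] twist 0.0002 tilt [-0.  0. -1.]
```

{"name": "play_rows", "arguments": {"increments": [{"offset": [0,0.5,20],"twist": 0,"grip": 0.0},{"offset": [0,0.5,38],"twist": 0,"grip": 0.0},{"offset": [0,0.5,52],"twist": 0,"grip": 0.0},{"offset": [0,0.5,62],"twist": 0,"grip": 0.0},{"offset": [0,0.5,68],"twist": 0,"grip": 0.0}]}}

```text
time: 18.43
tool_pos: [0.566, -0.0924, 0.2071]
tool_rot: [-0.001, 0.692, 0.722, -0.0]
contact_force: [-0.5, 0.2, 0.4]
gripper_width: 0.064
```

{"name": "play_rows", "arguments": {"increments": [{"offset": [0,0,4],"twist": 0,"grip": 0.0},{"offset": [0,0,7],"twist": 0,"grip": 0.0},{"offset": [0,0,9],"twist": 0,"grip": 0.0},{"offset": [0,0,11],"twist": 0,"grip": 0.0},{"offset": [0,0,11],"twist": 0,"grip": 0.0}]}}

```text
time: 18.85
tool_pos: [0.5667, -0.0923, 0.1979]
tool_rot: [0.0, 0.692, 0.722, 0.0]
contact_force: [-1.0, -0.1, -0.1]
gripper_width: 0.067
```

{"name": "play_rows", "arguments": {"increments": [{"offset": [0,0,0],"twist": 0,"grip": 0.1},{"offset": [0,0,0],"twist": 0,"grip": 0.2},{"offset": [0,0,0],"twist": 0,"grip": 0.28},{"offset": [0,0,0],"twist": 0,"grip": 0.28},{"offset": [0,0,0],"twist": 0,"grip": 0.28}]}}

```text
time: 19.27
tool_pos: [0.5666, -0.0923, 0.1979]
tool_rot: [0.0, 0.692, 0.722, 0.0]
contact_force: [0.1, 0.4, -0.5]
gripper_width: 0.278
```

{"name": "play_rows", "arguments": {"increments": [{"offset": [0,0,-15],"twist": 0,"grip": 0.28},{"offset": [0,0,-35],"twist": 0,"grip": 0.28},{"offset": [0,0,-60],"twist": 0,"grip": 0.28},{"offset": [0,0,-79],"twist": 0,"grip": 0.28},{"offset": [0,0,-79],"twist": 0,"grip": 0.28}]}}

```text
time: 19.68
tool_pos: [0.5682, -0.0927, 0.282]
tool_rot: [0.004, 0.692, 0.722, 0.002]
contact_force: [0.7, 0.6, 1.0]
gripper_width: 0.279
```

```bash
python3 - <<'E'
from h import *
pick(-94,.277)
im,T=snap("wrist","w10.png")
cv2.imwrite("pics/w10c.png",cv2.resize(im[160:360,160:520],None,fx=1.5,fy=1.5))
E
```

```text
t 19.68 pos [ 0.5682 -0.0927  0.282 ] grip 0.279 F [0.7 0.6 1. ] offset [-171.6    0.2    5.5] twist -0.6473 tilt [ 0.009 -0.003 -1.   ]
```

View pics/w10c.png

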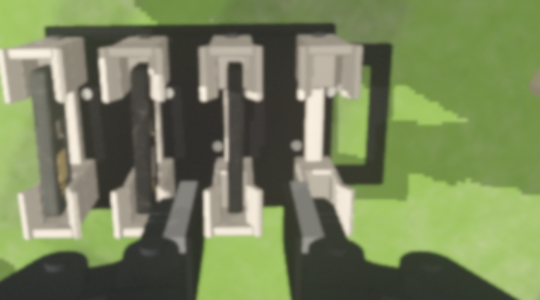

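Crop: three covers are seated at (45,140), (142,140) and (235,140). Last one: rack -94.

{"name": "play_rows", "arguments": {"increments": [{"offset": [-30,0,0],"twist": 0,"grip": 0.28},{"offset": [-60,1,0],"twist": 0,"grip": 0.28},{"offset": [-90,1,0],"twist": 0,"grip": 0.28}]}}

```text
time: 19.98
tool_pos: [0.5709, -0.1826, 0.275]
tool_rot: [-0.001, 0.692, 0.722, -0.0]
contact_force: [0.5, 1.4, 0.1]
gripper_width: 0.28
```

{"name": "play_rows", "arguments": {"increments": [{"offset": [-25,0,0],"twist": -0.12,"grip": 0.28},{"offset": [-50,0,0],"twist": -0.24,"grip": 0.28},{"offset": [-68,1,0],"twist": -0.36,"grip": 0.28},{"offset": [-78,1,0],"twist": -0.48,"grip": 0.28},{"offset": [-82,1,0],"twist": -0.6,"grip": 0.28}]}}

```text
time: 20.4
tool_pos: [0.5752, -0.2656, 0.2747]
tool_rot: [-0.001, 0.446, 0.895, -0.0]
contact_force: [0.6, 0.8, 0.0]
gripper_width: 0.279
```

{"name": "play_rows", "arguments": {"increments": [{"offset": [0,0,0],"twist": -0.047,"grip": 0.28},{"offset": [0,0,0],"twist": -0.047,"grip": 0.28},{"offset": [0,0,0],"twist": -0.047,"grip": 0.28},{"offset": [0,0,0],"twist": -0.047,"grip": 0.28}]}}

```text
time: 20.73
tool_pos: [0.5755, -0.2637, 0.2756]
tool_rot: [-0.001, 0.427, 0.904, 0.0]
contact_force: [-0.0, -0.8, -0.3]
gripper_width: 0.282
```

```bash
python3 - <<'E'
from h import *
pick(-94,.195)
im,T=snap("wrist","w11.png")
F=frame(*RK); m=np.round(proj("wrist",T,F((0,-94,48)))).astype(int); print(m)
g=cv2.cvtColor(im,cv2.COLOR_BGR2GRAY); print(g[m[1]-20,m[0]-25:m[0]+26])
E
```

```text
t 20.73 pos [ 0.5755 -0.2637  0.2756] grip 0.282 F [-0.  -0.8 -0.3] offset [-0.7 -0.1 80.6] twist -0.0013 tilt [-0.001  0.001 -1.   ]
[320 263]
[198 198 198 197 195 190 184 174 161 151 146 146 147 147 146 145 143 134
 118 105  99  99  97  97  96  94  93  91  95 111 131 142 146 149 153 156
 153 139 120 105  98  96  96  97  98  99  99  99  99  98  98]
```

{"name": "play_rows", "arguments": {"increments": [{"offset": [0,0,20],"twist": 0,"grip": 0.28},{"offset": [0,0,42],"twist": 0,"grip": 0.28},{"offset": [0,0,64],"twist": 0,"grip": 0.28},{"offset": [0,0,80],"twist": 0,"grip": 0.28},{"offset": [0,0,80],"twist": 0,"grip": 0.28}]}}

```text
time: 21.2
tool_pos: [0.574, -0.2627, 0.192]
tool_rot: [-0.004, 0.427, 0.904, 0.0]
contact_force: [-0.7, 0.8, -1.1]
gripper_width: 0.278
```

{"name": "play_rows", "arguments": {"increments": [{"offset": [0,0,0],"twist": 0,"grip": 0.0},{"offset": [0,0,0],"twist": 0,"grip": 0.0},{"offset": [0,0,0],"twist": 0,"grip": 0.0},{"offset": [0,0,0],"twist": 0,"grip": 0.0},{"offset": [0,0,0],"twist": 0,"grip": 0.0}]}}

```text
time: 21.62
tool_pos: [0.5761, -0.2644, 0.1981]
tool_rot: [0.001, 0.427, 0.904, -0.0]
contact_force: [-2.1, -1.1, 2.0]
gripper_width: 0.066
```

{"name": "play_rows", "arguments": {"increments": [{"offset": [0,0,-15],"twist": 0,"grip": 0.0},{"offset": [0,0,-35],"twist": 0,"grip": 0.0},{"offset": [0,0,-60],"twist": 0,"grip": 0.0},{"offset": [0,0,-80],"twist": 0,"grip": 0.0},{"offset": [0,0,-80],"twist": 0,"grip": 0.0}]}}

```text
time: 22.03
tool_pos: [0.5778, -0.265, 0.2845]
tool_rot: [0.006, 0.427, 0.904, -0.0]
contact_force: [-0.2, -0.6, 0.4]
gripper_width: 0.068
```

{"name": "play_rows", "arguments": {"increments": [{"offset": [17,20,0],"twist": 0,"grip": 0.0},{"offset": [34,40,0],"twist": 0,"grip": 0.0},{"offset": [52,60,0],"twist": 0,"grip": 0.0}]}}

```text
time: 22.28
tool_pos: [0.5892, -0.1852, 0.2776]
tool_rot: [0.001, 0.427, 0.904, 0.0]
contact_force: [0.4, 0.8, -0.5]
gripper_width: 0.069
```

{"name": "play_rows", "arguments": {"increments": [{"offset": [17,20,0],"twist": 0.12,"grip": 0.0},{"offset": [34,41,0],"twist": 0.24,"grip": 0.0},{"offset": [50,60,0],"twist": 0.36,"grip": 0.0},{"offset": [59,71,0],"twist": 0.48,"grip": 0.0},{"offset": [62,74.5,0],"twist": 0.6,"grip": 0.0}]}}

```text
time: 22.7
tool_pos: [0.6074, -0.0881, 0.2771]
tool_rot: [0.0, 0.676, 0.737, 0.001]
contact_force: [0.2, -0.1, 0.1]
gripper_width: 0.065
```

{"name": "play_rows", "arguments": {"increments": [{"offset": [0,0,0],"twist": 0.047,"grip": 0.0},{"offset": [0,0,0],"twist": 0.047,"grip": 0.0},{"offset": [0,0,0],"twist": 0.047,"grip": 0.0},{"offset": [0,0,0],"twist": 0.047,"grip": 0.0},{"offset": [0,0,0],"twist": 0.047,"grip": 0.0}]}}

```text
time: 23.12
tool_pos: [0.6071, -0.0909, 0.2769]
tool_rot: [0.0, 0.692, 0.722, 0.0]
contact_force: [-0.4, 0.4, -0.9]
gripper_width: 0.067
```

```bash
python3 - <<'E'
from h import *
place(46,.198)
E
```

```text
t 23.12 pos [ 0.6071 -0.0909  0.2769] grip 0.067 F [-0.4  0.4 -0.9] offset [ 0.3 -0.6 78.9] twist 0.0003 tilt [ 0.  0. -1.]
```

{"name": "play_rows", "arguments": {"increments": [{"offset": [0,-0.5,20],"twist": 0,"grip": 0.0},{"offset": [0,-0.5,38],"twist": 0,"grip": 0.0},{"offset": [0,-0.5,52],"twist": 0,"grip": 0.0},{"offset": [0,-0.5,62],"twist": 0,"grip": 0.0},{"offset": [0,-0.5,68],"twist": 0,"grip": 0.0}]}}

```text
time: 23.53
tool_pos: [0.606, -0.0906, 0.2068]
tool_rot: [-0.001, 0.692, 0.722, -0.001]
contact_force: [-0.7, -1.0, -0.4]
gripper_width: 0.067
```

{"name": "play_rows", "arguments": {"increments": [{"offset": [0,0,4],"twist": 0,"grip": 0.0},{"offset": [0,0,7],"twist": 0,"grip": 0.0},{"offset": [0,0,9],"twist": 0,"grip": 0.0},{"offset": [0,0,11],"twist": 0,"grip": 0.0},{"offset": [0,0,11],"twist": 0,"grip": 0.0}]}}

```text
time: 23.95
tool_pos: [0.6068, -0.0906, 0.198]
tool_rot: [0.0, 0.692, 0.722, 0.0]
contact_force: [0.3, 0.2, -0.4]
gripper_width: 0.063
```

{"name": "play_rows", "arguments": {"increments": [{"offset": [0,0,0],"twist": 0,"grip": 0.1},{"offset": [0,0,0],"twist": 0,"grip": 0.2},{"offset": [0,0,0],"twist": 0,"grip": 0.28},{"offset": [0,0,0],"twist": 0,"grip": 0.28},{"offset": [0,0,0],"twist": 0,"grip": 0.28}]}}

```text
time: 24.37
tool_pos: [0.6067, -0.0905, 0.1979]
tool_rot: [0.0, 0.692, 0.722, 0.0]
contact_force: [-0.5, -0.3, -0.7]
gripper_width: 0.28
```

{"name": "play_rows", "arguments": {"increments": [{"offset": [0,0,-15],"twist": 0,"grip": 0.28},{"offset": [0,0,-35],"twist": 0,"grip": 0.28},{"offset": [0,0,-60],"twist": 0,"grip": 0.28},{"offset": [0,0,-90],"twist": 0,"grip": 0.28},{"offset": [0,0,-120],"twist": 0,"grip": 0.28}]}}

```text
time: 24.78
tool_pos: [0.6062, -0.0904, 0.3183]
tool_rot: [-0.001, 0.692, 0.722, -0.0]
contact_force: [-0.0, -0.8, 0.2]
gripper_width: 0.279
```

{"name": "play_rows", "arguments": {"increments": [{"offset": [-20,-20,0],"twist": 0,"grip": 0.28},{"offset": [-40,-40,0],"twist": 0,"grip": 0.28},{"offset": [-40,-40,0],"twist": 0,"grip": 0.28},{"offset": [-40,-40,0],"twist": 0,"grip": 0.28},{"offset": [-40,-40,0],"twist": 0,"grip": 0.28}]}}

```text
time: 25.2
tool_pos: [0.5684, -0.1321, 0.3176]
tool_rot: [-0.0, 0.692, 0.722, 0.0]
contact_force: [0.4, -0.3, 0.2]
gripper_width: 0.281
```

```bash
python3 - <<'E'
from h import *
im,T=snap("wrist","w12.png")
F=frame(*MG); u=[proj("wrist",T,F((0,y,37))) for y in(46,6,-34,-74)]; print(np.round(u))
c=np.mean(u,0).astype(int)
x0,y0=max(c[0]-150,0),max(c[1]-110,0)
print(x0,y0,find("cover_1_center","wrist",T))
cv2.imwrite("pics/w12c.png",cv2.resize(im[y0:y0+220,x0:x0+300],None,fx=2.5,fy=2.5))
E
```

```text
[[375. 187.]
 [321. 187.]
 [266. 187.]
 [211. 187.]]
143 77 [(0.91, [0.5647, -0.0945, 0.0359]), (0.25, [0.4844, -0.0963, 0.0362])]
```

View pics/w12c.png

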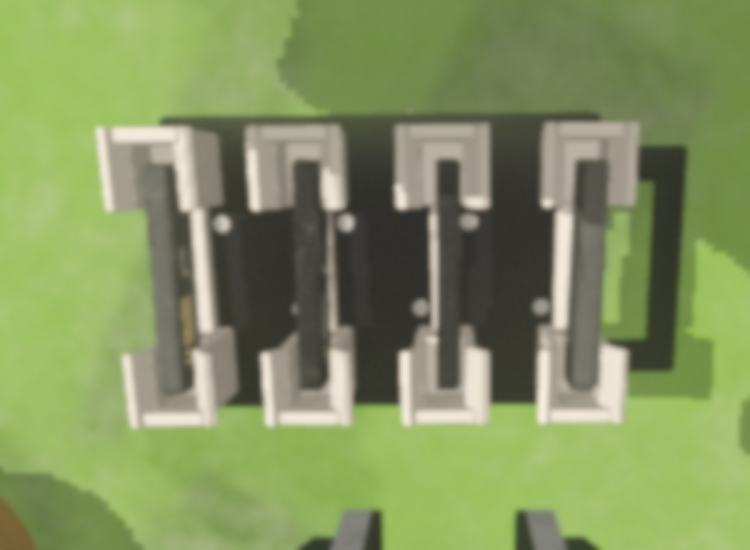

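All four covers stand in their grooves at crop (165,275), (310,275), (449,275) and (587,275), centred between the posts. The network puts two of them at about z=0.036. Handing in.

```bash
python3 -c "
from plant import manip
print(manip.job_done())"
```

```text
the job is handed in; nothing more can be done
None
```

All four covers are in the magazine in reverse order, and I handed the job in at about 25 s of robot time. The rack covers at +66, +26, -14 and -94 mm went into the magazine guides at -74, -34, +6 and +46 mm. The rack guide at -54 mm was the empty one and was skipped, and the turquoise look-alike was left alone.

- **Seating:** the last wrist picture shows all four covers upright and centred between their posts, with the gripper clear of them. The network reported only two of the four covers, at heights of 35.9 and 36.2 mm (37 mm is seated) and each within about 3 mm of its guide's middle. I judged the other two from the picture only.
- **Forces:** contact force readings stayed at about 4 N or less throughout, and I saw no sideways force when lowering the covers.
- **Disagreements:** my pixel fit and the network differed by about 3 mm on where the magazine lies, so I placed at a point between the two. The pixel fits also wanted the posts 6–7 mm lower than stated, which did not affect the placing.

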